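Stack up the bedside shelf for the night

TASK

Tidy the bedside shelf into two stacks for the night: set the white battery tray in the middle of the green silicone mat and in line with it, then put the closed blue hearing aid case flat inside the tray, lid up, then lay the round orange battery caddy flat on the middle of the case's lid. Last of all stand the ceramic cup upright in the middle of the round steel spoon rest. Do it in that order, never tip the cup over, leave the other things on the shelf where they are, and let go of everything.

Things in the scene. Friction and masses are not known exactly. Their poses are not given: they have to be found in the camera images.
- tray_mid (a point): White open battery tray, loose, about 80 g: 96 mm along its x, 62 mm along its y, 24 mm high, upright walls 4 mm thick, floor 4 mm thick, so the space inside is 88 x 54 mm and 20 mm deep. The point is its centre, 12 mm above its underside. It can be gripped across its 62 mm width.
- case_mid (a point): Blue plastic hearing aid case, lid shut (the lid does not open here), loose, about 70 g: a block 70 mm along its x, 44 mm along its y, 40 mm high with a flat top; white catch on one short end, steel hinge pin on the other. The point is its centre, 20 mm above its underside. Inside the tray it stands 20 mm above the tray's walls.
- caddy_mid (a point): Round orange battery caddy lying flat, loose, about 50 g: a disc 46 mm in diameter and 18 mm thick with six small silver dots on top. The point is its centre, 9 mm above its underside.
- cup_mid (a point): White ceramic cup without a handle, standing mouth up, loose, about 160 g: 58 mm in outside diameter (foot 54 mm), 66 mm high, wall 4 mm. The point is its centre, 33 mm above its underside.
- mat: Green silicone mat, fixed to the shelf: 116 mm along its x, 82 mm along its y, 4 mm thick. Origin at the centre of its underside (on the shelf's surface), so its top is at z = 4 mm in its own frame. The tray's place: its long side along the mat's long side, either way round.
- rest: Round steel spoon rest, fixed to the shelf: a shallow dish 90 mm across with a short tongue to its own -x (reaching 66 mm from the centre). Flat floor 84 mm across, 3 mm above its underside, rim 7 mm high. Origin at the centre of the dish's underside. The cup's place.
- pillbox: Yellow seven-day pill box with clear lids, loose, to be left alone: 98 x 30 mm, 23 mm high. Origin at the centre of its underside.
- denturebox: Grey denture box with a red lid, loose, to be left alone: 74 x 66 mm, 42 mm high. Origin at the centre of its underside.
- cream: Small amber jar with a black cap, loose, to be left alone: 48 mm in diameter, 45 mm high. Origin at the centre of its underside.
- clock: Small black alarm clock, loose, to be left alone: 36 x 64 mm, 54 mm high. Origin at the centre of its underside. All ten things stand on the flat wooden pull-out shelf, its top 12 mm above the work surface, in two shuffled rows of five, turned up to 0.4 rad, 5 mm or more apart. Beyond them (x above 0.75) the cabinet rises 100 mm, with a book and tissue box on it up to 170 mm.
Not all that is in view belongs to the job. There is more than one size of the part that bears case_mid; the job needs the smallest. Leave any turquoise look-alike of the part that bears cup_mid alone.

How it is judged:
By the outcome, as a careful person would: the job done as asked, in the order asked, and still so for the second after the job is handed in, with the robot touching nothing.
It also fails if it takes over 106 s, if anything falls off the work surface, if the arm or the gripper's body presses on something with over 40 N, if the wrist force passes 120 N, or if a joint passes its speed limit or range.

ROBOT

A 7-joint arm with a two-finger parallel gripper is mounted at the origin on the work surface. World frame = base frame: x ahead of the robot, y to its left, z up, the work surface at z = 0. Lengths are in mm, angles in rad, forces in N, time in s.
With the tool pointing down it reaches from about 425 to 875 mm from the base axis. Payload 4.7 kg.
Tool frame: the origin (TCP) lies midway between the tips of the shut fingers; the grasp point (between the pads) lies 19 mm behind it (tcp_to_grasp is the distance from the TCP to the grasp point, in mm); x points along the fingers, z is the direction in which the jaws open and shut, and the axes are right-handed (so a half turn about x gives the same grasp; the last joint's range is limited). The gripper opens to 85 mm and grips with 20 to 120 N. Pads are 22 mm wide; open, the fingers measure 114 mm over their backs; the gripper's body (76 mm by 85 mm) begins 54 mm behind the grasp point. The pads swing forward as they close: fully open they stand 13 mm farther back than shut.
Start: joints at [1.222, 0.321, -0.07, 1.45, 0.023, 1.371, -0.057], TCP at [230.662, -607.717, 231.349] pointing down, gripper open.
Joint ranges: [-2.86, 2.86], [-0.3, 2.09], [-1.38, 1.24], [0.06, 2.45], [-1.56, 4.7], [0.09, 2.05], [-2.69, 2.69]. Speed limits (rad/s): [2.57, 2.57, 3.14, 3.14, 3.14, 3.14, 3.14].

INTERFACE

Orientations are given as a unit quaternion [w, x, y, z].
In Python, from rig import get_obs, snapshot, camera_model, job_done, search_frame, tcp_to_grasp gives the robot as it stands. The module is installed in compiled form; this text tells all that it offers.
- The arm moves only by the tool move_arm, never from a script. Its argument "motion" is a list that holds one entry, the list of rows, each a list of 7 numbers: the shift along the tool's x, y, z in mm, then the turn, a rotation vector about the tool's x, y, z in rad, then the closure, from -1 (fully open) to 1 (shut), so that 0 is half open. In form: [[[dx, dy, dz, ax, ay, az, gripper], ...]]. A call has 1 to 12 rows; each row is the pose to reach, as a shift and turn from the pose commanded when the call began, along the tool's axes at that moment; what a row does not reach only later rows make up. A row lasts 1/10 s, in which the tool goes at most 50 mm and 8.59 degrees, less where a joint would pass 70% of its speed; a pose out of reach is approached as far as the arm can. A call with a gripper value outside its range is refused whole. The fingers move at their own pace and stop on an object; the grip force is fixed at half the most. Time passes only in rows, so rows that repeat a pose let the fingers close. It gives the time, the measured TCP pose, the force and the opening at its end, in the units of the state.
- get_obs(): the state, without advancing time (a new reading comes with each control period).
- snapshot(name): name is "scene" or "top"; returns the picture (480x640x3 uint8, red, green, blue); there is no depth.
- camera_model(name): a dict with "fovy" (degrees; the focal length in pixels is half the picture's height over the tangent of half this angle, whatever the lens; pixels are square), "cx", "cy" (the principal point, pixels), "extrinsics" (4x4, takes a point from world to camera coordinates). Camera axes: x right, y down, z forward; pixel columns grow to the right and rows downward; lengths in mm; the calibration is good to about 2 mm. A picture is of the moment at which its call begins. camera_model takes no time and is no camera call.
- job_done(): hands the job in, once; it reports no verdict.
Trained networks look in the newest picture that a camera, given by its name, has taken for a name from the list of things; names that differ only in an ending like _2 or _b are one class to them, and where a whole thing is asked for, a point or a joint stands for the part that bears it (a point fixed in the world has none). Each returns a list of dicts, best first, with "conf" (0 to 1); they miss things now and then, are a little off and sometimes report something else, mostly with a low value. They report only what shows in the picture. A call takes as long as a camera call. They do not tell look-alikes from the thing itself.
- search_frame(camera, name): "pixel" ([column, row] in pixels, amid what is visible of it).
The state is a dict: "t": time; "joints": joint angles; "joint_vel": joint speeds; "joint_efforts": joint torques, N m; "tcp_pos": TCP position; "ee_rot": TCP orientation; "contact_force": force on the tool from outside, world axes, zero at the start; "moment": the same for the moment, N m; "gripper_width": opening from 0.0 (shut) to 1.0 (fully open).
Only numpy, scipy, OpenCV 4.12 (cv2) and the standard library are available. Lean on these libraries where they do the work, as an engineer would, in place of code of your own. Each camera call takes 0.05 s, during which the arm holds its last target. There are 200 camera calls.

## Working session

There is one attempt and no reset: what is moved stays moved. The work goes in short steps, Python scripts to look and compute and a tool call to move; the robot and the scene stay as the last step left them, time stands still between calls to the robot, and variables do not carry over. Pictures are saved under pics/ and viewed, on a budget of 14 in all, crops included, one or two more only if the job needs it, and the job is handed in when it is done.

Besides the shell and the picture viewer there is one more tool, called as name(argument=value, ...) on one line, values as JSON. move_arm: Moves the arm, as the interface text tells. Its arguments: {"type":"object","properties":{"motion":{"type":"array"}},"required":["motion"]}

```bash
mkdir -p pics; python3 - <<'E'
from rig import *
import cv2,numpy as np
for n in("scene","top"):
    cv2.imwrite(f"pics/{n}0.png",snapshot(n)[:,:,::-1]); m=camera_model(n); print(n,m)
    for k in "tray_mid case_mid caddy_mid cup_mid mat rest pillbox denturebox cream clock".split():
        print(k,[(np.round(d["pixel"]).tolist(),round(d["conf"],2)) for d in search_frame(n,k)])
o=get_obs();print(o)
E
```

```text
scene {'fovy': 47.692167258337676, 'cx': 317.3932880434727, 'cy': 244.23428600192196, 'extrinsics': array([[-7.37277963e-01,  6.75579757e-01, -3.63283149e-03,
         3.81121756e+02],
       [ 4.70523514e-01,  5.09621151e-01, -7.20342908e-01,
        -1.33600400e+02],
       [-4.84797719e-01, -5.32802284e-01, -6.93608605e-01,
         1.46201733e+03],
       [ 0.00000000e+00,  0.00000000e+00,  0.00000000e+00,
         1.00000000e+00]])}
tray_mid [([427.0, 354.0], 0.75), ([256.0, 214.0], 0.68)]
case_mid [([329.0, 191.0], 0.98), ([269.0, 158.0], 0.93), ([295.0, 239.0], 0.67)]
caddy_mid [([430.0, 354.0], 0.65)]
cup_mid [([321.0, 348.0], 0.88), ([439.0, 278.0], 0.88)]
mat [([202.0, 251.0], 0.74)]
rest [([335.0, 276.0], 0.82)]
pillbox [([372.0, 406.0], 0.62)]
denturebox [([380.0, 306.0], 0.62)]
cream [([242.0, 276.0], 0.89)]
clock [([280.0, 310.0], 0.86)]
top {'fovy': 43.302421775609446, 'cx': 328.4866127362154, 'cy': 235.13239235259275, 'extrinsics': array([[-2.65659866e-02, -9.99644720e-01, -2.16379077e-03,
        -6.60765276e+01],
       [-9.95149404e-01,  2.66514971e-02, -9.46961574
[... 669 characters left out ...]
69)]
{'t': 1.1, 'joints': array([ 1.22212932,  0.32100279, -0.07010754,  1.45051513,  0.0226253 ,
        1.3708058 , -0.05690659]), 'joint_vel': array([-0.00077201, -0.00157526,  0.00028936,  0.00045312,  0.00033894,
        0.00036292,  0.00036418]), 'joint_efforts': array([ 5.90758609e-04, -4.93410695e+01, -3.80757339e-01, -3.14577270e+01,
        1.33588852e-02,  1.30343822e-03,  9.08537629e-06]), 'tcp_pos': array([ 230.63701959, -607.71702348,  231.33917132]), 'ee_rot': array([ 0.58200117,  0.40156372,  0.58199447, -0.40162627]), 'contact_force': array([-0.01809224,  0.24269947,  0.34950848]), 'moment': array([ 0.00565949,  0.00548803, -0.00869285]), 'gripper_width': 0.9964069763741876}
```

View pics/scene0.png

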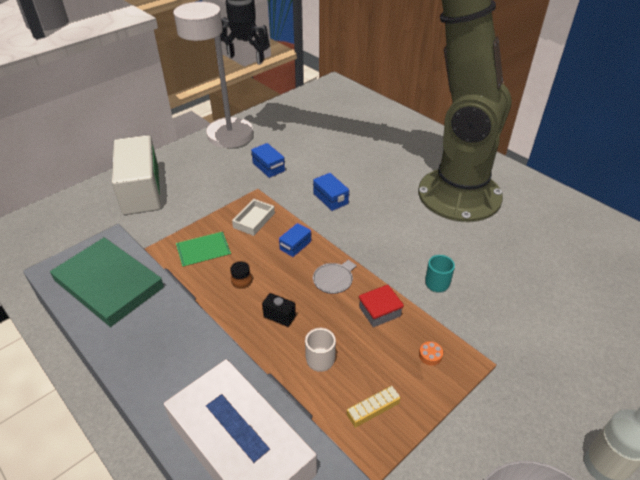

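View pics/top0.png

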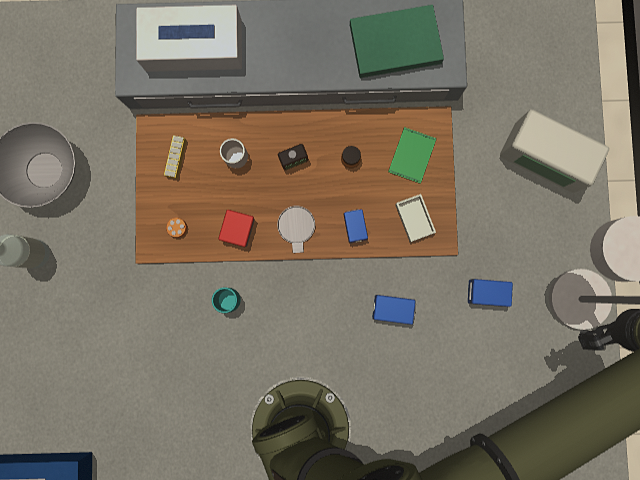

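The top view shows three blue cases. The one at (354,229) on the shelf is the smallest, and the two at (394,309) and (490,293) lie on the table. The white cup is at (234,153) and the turquoise look-alike at (226,300). The tray is at (416,218), the mat at (412,155), the rest at (296,225) and the caddy at (176,228). I'll confirm the case sizes by measuring and in one crop.

```bash
cat > h.py <<'E'
from rig import *
import cv2,numpy as np
from scipy.optimize import minimize
U=6
def proj(n,P):
    m=camera_model(n);f=240/np.tan(np.radians(m["fovy"]/2));q=np.c_[P,np.ones(len(P))]@m["extrinsics"].T
    return np.c_[f*q[:,0]/q[:,2]+m["cx"],f*q[:,1]/q[:,2]+m["cy"]]
def ray(n,px,z):
    m=camera_model(n);f=240/np.tan(np.radians(m["fovy"]/2));E=m["extrinsics"];c=-E[:3,:3].T@E[:3,3]
    d=E[:3,:3].T@np.array([(px[0]-m["cx"])/f,(px[1]-m["cy"])/f,1]);return c+d*(z-c[2])/d[2]
def box(l,w,h): return np.array([[a*l/2,b*w/2,c*h] for a in(-1,1) for b in(-1,1) for c in(0,1)])
def cyl(r0,r1,h):
    t=np.linspace(0,6.283,40);return np.r_[np.c_[r0*np.cos(t),r0*np.sin(t),0*t],np.c_[r1*np.cos(t),r1*np.sin(t),0*t+h]]
def inr(lo,hi): return lambda hsv:cv2.inRange(hsv,lo,hi)
white=inr((0,0,110),(180,75,255)); grey=inr((0,0,60),(180,70,255))
O=dict(mat=(box(116,82,4),inr((45,90,50),(80,255,255))),tray=(box(96,62,24),white),case=(box(70,44,40),inr((100,110,40),(130,255,255))),
 caddy=(cyl(23,23,18),inr((3,185,170),(14,255,255))),cup=(cyl(27,29,66),grey),rest=(cyl(45,45,7),grey))
def mask(img,seed,fn,r=32):
    big=cv2.resize(img,None,fx=U,fy=U,interpolation=cv2.INTER_CUBIC)
    m=fn(cv2.cvtColor(big,cv2.COLOR_RGB2HSV));w=np.zeros_like(m);s=np.array(seed)*U
    cv2.circle(w,tuple(int(v) for v in s),r*U,255,-1);m&=w
    m=cv2.morphologyEx(m,cv2.MORPH_OPEN,np.ones((U,U)))
    cs=cv2.findContours(m,cv2.RETR_EXTERNAL,cv2.CHAIN_APPROX_NONE)[0]
    if not cs: return None
    h=cv2.convexHull(max(cs,key=cv2.contourArea));o=np.zeros_like(m);cv2.fillConvexPoly(o,h,1);return o
def fit(ms,pts,x0,z0):
    # ms: {cam:mask}
    def P(v):
        c,s=np.cos(v[2]),np.sin(v[2]);return pts@np.array([[c,s,0],[-s,c,0],[0,0,1]])+[v[0],v[1],z0]
    def cost(v):
        t=0
        for n,m in ms.items():
            o=np.zeros_like(m);q=(proj(n,P(v))+.5)*U-.5
            cv2.fillConvexPoly(o,cv2.convexHull(np.round(q*16).astype(np.int32)),1,shift=4);t+=(o^m).sum()/m.sum()
        return t
    best=None
    for y in (x0[2]-.5,x0[2],x0[2]+.5):
        i=np.array([x0[0],x0[1],y]);r=minimize(cost,i,method="Nelder-Mead",options=dict(initial_simplex=i+np.array([[0,0,0],[8,0,0],[0,8,0],[0,0,.3]]),xatol=.05,fatol=1e-4))
        if best is None or r.fun<best.fun: best=r
    return best.x,best.fun
E
cat > m0.py <<'E'
from h import *
I={n:snapshot(n) for n in("top","scene")}
T=dict(mat=((412,155),(203,249),12,-.3),tray=((416,218),(254,217),12,.2),case=((356,226),(295,239),12,.2),caddy=((176,228),(431,352),12,0),cup=((234,153),(320,349),12,0),rest=((296,223),(332,278),12,0))
for k,(a,b,z,y) in T.items():
    pts,fn=O[k];M={"top":mask(I["top"],a,fn),"scene":mask(I["scene"],b,fn)};p=ray("top",a,z+pts[:,2].max()/2)
    for ns in(["top"],["scene"],["top","scene"]):
        v,c=fit({n:M[n] for n in ns},pts,(p[0],p[1],y),z);print(k,ns,np.round(v,2),round(c,3))
for s,z in(((356,226),52),((394,310),40),((490,293),40)):
    mm=mask(I["top"],s,O["case"][1]);c=max(cv2.findContours(mm,0,1)[0],key=cv2.contourArea);print("case rect mm",np.array(cv2.minAreaRect(c)[1])/U*1360/604)
top=I["top"][:,:,::-1];cv2.imwrite("pics/crop1.png",cv2.resize(top[190:340,330:530],None,fx=4,fy=4,interpolation=cv2.INTER_CUBIC))
E
python3 m0.py
```

```text
mat ['top'] [ 6.2954e+02 -2.8229e+02 -3.8000e-01] 0.007
mat ['scene'] [ 6.2930e+02 -2.8179e+02 -3.7000e-01] 0.044
mat ['top', 'scene'] [ 6.2964e+02 -2.8232e+02 -3.8000e-01] 0.051
tray ['top'] [ 4.7728e+02 -2.8309e+02  3.2000e-01] 0.047
tray ['scene'] [ 4.7697e+02 -2.8159e+02  3.3000e-01] 0.016
tray ['top', 'scene'] [ 4.7669e+02 -2.8216e+02  3.3000e-01] 0.079
case ['top'] [ 4.6216e+02 -1.4112e+02  1.3000e-01] 0.098
case ['scene'] [ 4.5897e+02 -1.4087e+02  3.1000e-01] 0.151Traceback (most recent call last):
  File "m0.py", line 7, in <module>
    v,c=fit({n:M[n] for n in ns},pts,(p[0],p[1],y),z);print(k,ns,np.round(v,2),round(c,3))
        ~~~^^^^^^^^^^^^^^^^^^^^^^^^^^^^^^^^^^^^^^^^^^
  File "h.py", line 38, in fit
    i=np.array([x0[0],x0[1],y]);r=minimize(cost,i,method="Nelder-Mead",options=dict(initial_simplex=i+np.array([[0,0,0],[8,0,0],[0,8,0],[0,0,.3]]),xatol=.05,fatol=1e-4))
                                  ~~~~~~~~^^^^^^^^^^^^^^^^^^^^^^^^^^^^^^^^^^^^^^^^^^^^^^^^^^^^^^^^^^^^^^^^^^^^^^^^^^^^^^^^^^^^^^^^^^^^^^^^^^^^^^^^^^^^^^^^^^^^^^^^^^^^^^^
    res = _minimize_neldermead(fun, x0, args, callback, bounds=bounds,
                               **options)
    fxc = func(xc)
    fx = function(np.copy(x), *(wrapper_args + args))
  File "h.py", line 33, in cost
    o=np.zeros_like(m);q=(proj(n,P(v))+.5)*U-.5
                          ~~~~^^^^^^^^
  File "h.py", line 6, in proj
    m=camera_model(n);f=240/np.tan(np.radians(m["fovy"]/2));q=np.c_[P,np.ones(len(P))]@m["extrinsics"].T
ValueError: time passes only in moves, steps and waits
```

```bash
python3 - <<'E'
s=open("h.py").read()
s=s.replace("U=6\n","U=6\nCM={n:camera_model(n) for n in('top','scene')}\n").replace("m=camera_model(n);f","m=CM[n];f").replace("inr((100,110,40)","inr((95,80,15)")
open("h.py","w").write(s)
E
python3 m0.py
```

```text
mat ['top'] [ 6.2971e+02 -2.8232e+02 -3.7000e-01] 0.008
mat ['scene'] [ 6.2930e+02 -2.8179e+02 -3.7000e-01] 0.046
mat ['top', 'scene'] [ 6.2970e+02 -2.8235e+02 -3.7000e-01] 0.053
tray ['top'] [ 4.7728e+02 -2.8309e+02  3.2000e-01] 0.048
tray ['scene'] [ 4.7686e+02 -2.8152e+02  3.3000e-01] 0.017
tray ['top', 'scene'] [ 4.7669e+02 -2.8216e+02  3.3000e-01] 0.081
case ['top'] [ 4.6044e+02 -1.4137e+02  1.4000e-01] 0.077
case ['scene'] [ 4.5913e+02 -1.4089e+02  2.8000e-01] 0.112
case ['top', 'scene'] [ 4.6069e+02 -1.4136e+02  1.9000e-01] 0.21Traceback (most recent call last):
  File "m0.py", line 7, in <module>
    v,c=fit({n:M[n] for n in ns},pts,(p[0],p[1],y),z);print(k,ns,np.round(v,2),round(c,3))
        ~~~^^^^^^^^^^^^^^^^^^^^^^^^^^^^^^^^^^^^^^^^^^
  File "h.py", line 39, in fit
    i=np.array([x0[0],x0[1],y]);r=minimize(cost,i,method="Nelder-Mead",options=dict(initial_simplex=i+np.array([[0,0,0],[8,0,0],[0,8,0],[0,0,.3]]),xatol=.05,fatol=1e-4))
                                  ~~~~~~~~^^^^^^^^^^^^^^^^^^^^^^^^^^^^^^^^^^^^^^^^^^^^^^^^^^^^^^^^^^^^^^^^^^^^^^^^^^^^^^^^^^^^^^^^^^^^^^^^^^^^^^^^^^^^^^^^^^^^^^^^^^^^^^^
    res = _minimize_neldermead(fun, x0, args, callback, bounds=bounds,
                               **options)
    fsim[k] = func(sim[k])
              ~~~~^^^^^^^^
    fx = function(np.copy(x), *(wrapper_args + args))
  File "h.py", line 35, in cost
    cv2.fillConvexPoly(o,cv2.convexHull(np.round(q*16).astype(np.int32)),1,shift=4);t+=(o^m).sum()/m.sum()
    ~~~~~~~~~~~~~~~~~~^^^^^^^^^^^^^^^^^^^^^^^^^^^^^^^^^^^^^^^^^^^^^^^^^^^^^^^^^^^^^
cv2.error: OpenCV(4.12.0) :-1: error: (-5:Bad argument) in function 'fillConvexPoly'
> Overload resolution failed:
>  - img data type = object is not supported
>  - Expected Ptr<cv::UMat> for argument 'img'
```

```bash
cat > see.py <<'E'
from h import *
I={n:snapshot(n) for n in("top","scene")}
for n,p in(("top",(176,228)),("scene",(431,352))):
    h=cv2.cvtColor(I[n],cv2.COLOR_RGB2HSV);x,y=p
    print(n);print(h[y-8:y+9:2,x-12:x+13:3].tolist())
tiles=[]
for n,p,k in(("top",(356,226),"case"),("scene",(295,239),"case"),("top",(234,153),"cup"),("scene",(320,349),"cup"),("top",(296,223),"rest"),("scene",(332,278),"rest")):
    m=mask(I[n],p,O[k][1]);b=cv2.resize(I[n],None,fx=U,fy=U,interpolation=cv2.INTER_CUBIC)[:,:,::-1].copy()
    if m is not None: cv2.drawContours(b,cv2.findContours(m,0,1)[0],-1,(0,0,255),2)
    x,y=p[0]*U,p[1]*U;tiles.append(cv2.resize(b[y-190:y+190,x-190:x+190],(260,260)))
cv2.imwrite("pics/masks.png",np.vstack([np.hstack(tiles[:3]),np.hstack(tiles[3:])]))
cv2.imwrite("pics/crop1.png",cv2.resize(I["top"][190:340,330:530,::-1],None,fx=4,fy=4,interpolation=cv2.INTER_CUBIC))
E
python3 see.py
```

```text
top
[[[13, 148, 150], [13, 146, 147], [17, 166, 201], [14, 154, 176], [15, 104, 186], [15, 59, 183], [13, 173, 180], [13, 142, 145], [13, 149, 142]], [[13, 146, 154], [12, 155, 156], [16, 47, 179], [90, 3, 174], [16, 25, 176], [12, 8, 163], [15, 167, 199], [11, 165, 82], [13, 148, 141]], [[14, 146, 131], [14, 170, 191], [15, 129, 188], [13, 91, 183], [14, 176, 196], [15, 185, 198], [14, 80, 184], [9, 198, 81], [13, 147, 144]], [[13, 145, 135], [14, 178, 203], [13, 87, 185], [14, 171, 195], [14, 166, 194], [15, 155, 193], [20, 9, 180], [11, 186, 182], [13, 148, 148]], [[13, 144, 133], [14, 160, 199], [17, 10, 176], [14, 172, 197], [14, 166, 194], [14, 183, 197], [13, 116, 150], [10, 194, 129], [14, 147, 123]], [[13, 144, 136], [14, 182, 205], [13, 117, 159], [13, 128, 181], [14, 175, 195], [18, 32, 173], [14, 173, 197], [10, 197, 79], [13, 147, 149]], [[13, 144, 136], [11, 171, 145], [14, 178, 196], [18, 8, 170], [14, 187, 199], [15, 12, 176], [15, 172, 209], [11, 178, 70], [13, 146, 141]], [[13, 147, 134], [13, 144, 131], [13, 179, 197], [13, 28, 164], [14, 178, 199], [13, 131, 165],
[... 777 characters left out ...]
, 129], [9, 134, 222], [0, 12, 170], [10, 167, 226], [11, 177, 233], [11, 178, 232], [8, 103, 191], [10, 173, 230], [11, 165, 172]], [[10, 166, 121], [9, 168, 221], [7, 67, 187], [10, 162, 227], [9, 115, 213], [10, 162, 225], [0, 8, 168], [10, 126, 216], [11, 156, 172]], [[10, 165, 128], [10, 187, 168], [11, 179, 229], [9, 146, 223], [0, 8, 168], [9, 147, 225], [7, 89, 198], [10, 165, 224], [12, 142, 158]], [[11, 142, 156], [10, 192, 137], [11, 181, 206], [11, 175, 227], [8, 76, 188], [11, 168, 229], [11, 177, 233], [10, 184, 194], [13, 144, 147]], [[13, 139, 158], [11, 181, 144], [11, 188, 152], [10, 181, 182], [10, 182, 217], [10, 179, 222], [11, 182, 188], [11, 180, 136], [13, 140, 155]]]
```

View pics/masks.png

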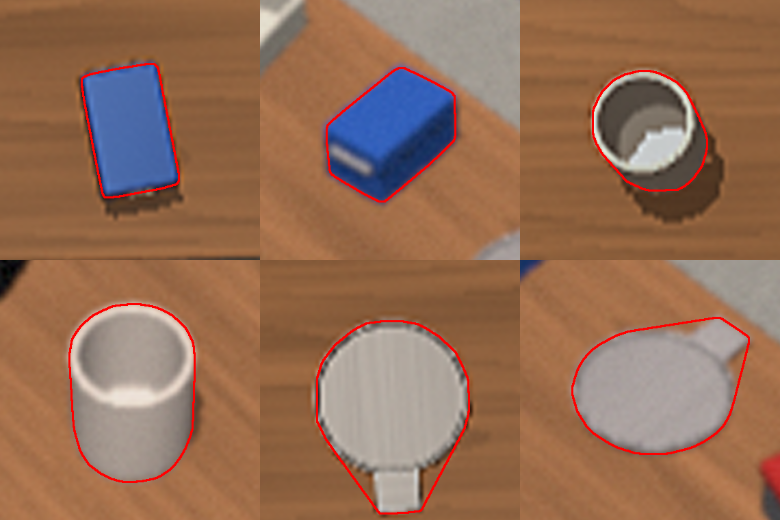

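View pics/crop1.png

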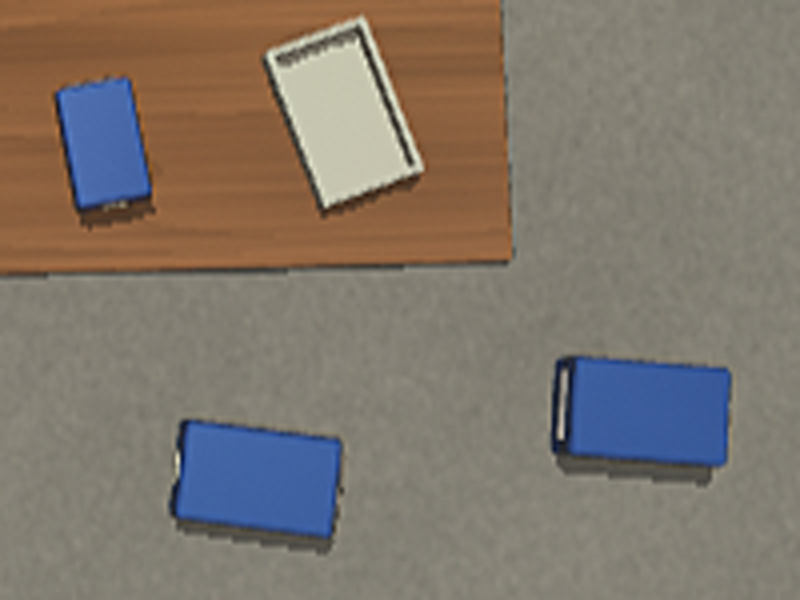

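```bash
python3 - <<'E'
s=open("h.py").read()
s=s.replace("inr((3,185,170),(14,255,255))","inr((0,157,105),(20,255,255))").replace("def mask(img,seed,fn,r=32):","def mask(img,seed,fn,r=32,op=1):").replace("np.ones((U,U))","cv2.getStructuringElement(2,(op*U,op*U))")
open("h.py","w").write(s)
E
cat > m0.py <<'E'
from h import *
I={n:snapshot(n) for n in("top","scene")}
T=dict(caddy=((176,228),(431,352),12,0),cup=((234,153),(320,349),12,0),rest=((296,223),(332,278),12,0))
for k,(a,b,z,y) in T.items():
    op=14 if k=="rest" else 1
    pts,fn=O[k];M={"top":mask(I["top"],a,fn,op=op),"scene":mask(I["scene"],b,fn,op=op)};p=ray("top",a,z+pts[:,2].max()/2)
    for ns in(["top"],["scene"],["top","scene"]):
        v,c=fit({n:M[n] for n in ns},pts,(p[0],p[1],y),z);print(k,ns,np.round(v,2),round(c,3))
a,b=(356,226),(295,239);fn=O["case"][1];M={"top":mask(I["top"],a,fn),"scene":mask(I["scene"],b,fn)}
for l,w,h in((70,44,40),(67,42,38),(65,41,38),(65,41,36),(67,42,36),(63,40,36)):
    print("case",l,w,h,[np.round(x,2) for x in fit(M,box(l,w,h),(461,-141,.2),12)])
E
python3 m0.py
```

```text
caddy ['top'] [4.7120e+02 2.7961e+02 1.0000e-02] 0.096
caddy ['scene'] [469.48 278.94   0.74] 0.05
caddy ['top', 'scene'] [470.63 279.2    0.61] 0.17
cup ['top'] [6.3703e+02 1.3748e+02 5.8000e-01] 0.031
cup ['scene'] [6.3664e+02 1.3832e+02 3.0000e-02] 0.033
cup ['top', 'scene'] [6.3671e+02 1.3765e+02 5.6000e-01] 0.074
rest ['top'] [ 4.6914e+02 -2.1000e+00 -3.8000e-01] 0.054
rest ['scene'] [467.79  -2.55   0.59] 0.061
rest ['top', 'scene'] [ 4.6848e+02 -2.6000e+00 -3.6000e-01] 0.126
case 70 44 40 [array([ 4.6179e+02, -1.4118e+02,  2.0000e-01]), np.float64(0.21)]
case 67 42 38 [array([ 4.6112e+02, -1.4126e+02,  1.6000e-01]), np.float64(0.08)]
case 65 41 38 [array([ 4.6041e+02, -1.4161e+02,  1.6000e-01]), np.float64(0.09)]
case 65 41 36 [array([ 4.6057e+02, -1.4201e+02,  1.6000e-01]), np.float64(0.12)]
case 67 42 36 [array([ 4.6077e+02, -1.4178e+02,  1.6000e-01]), np.float64(0.1)]
case 63 40 36 [array([ 4.6041e+02, -1.4228e+02,  1.4000e-01]), np.float64(0.19)]
```

The crop confirms the case on the shelf is the smallest, about 67x42 mm on top against about 88x56 mm for the two on the table. All poses are found, so next is a move helper and the tray.

```bash
cat > go.py <<'E'
import sys,numpy as np
from rig import get_obs
from scipy.spatial.transform import Rotation as Rn
x,y,z,jaw=map(float,sys.argv[1:5])
o=get_obs();w,*v=o["ee_rot"];R=Rn.from_quat([*v,w]);M=R.as_matrix()
zz=np.array([np.cos(jaw),np.sin(jaw),0]);xx=np.array([0,0,-1.]);T=np.c_[xx,np.cross(zz,xx),zz]
print("t",o["t"],"w",round(o["gripper_width"]*85,1),"F",o["contact_force"].round(1),"pos",o["tcp_pos"].round(1),"jaw",round(np.arctan2(M[1,2],M[0,2]),3),"q7",round(o["joints"][6],2))
d=R.inv().apply(np.array([x,y,z])-o["tcp_pos"]);rv=(R.inv()*Rn.from_matrix(T)).as_rotvec()
print("row",d.round(1),rv.round(3))
E
python3 go.py 477 -282.3 100 -1.246
```

```text
t 1.5 w 84.9 F [0.5 0.4 0.3] pos [ 230.7 -607.7  231.4] jaw -1.208 q7 -0.06
row [ 131.3  345.8 -216.8] [0.038 0.    0.   ]
```

move_arm(motion=[[[131.3, 345.8, -216.8, 0.038, 0, 0, -1], [131.3, 345.8, -216.8, 0.038, 0, 0, -1], [131.3, 345.8, -216.8, 0.038, 0, 0, -1], [131.3, 345.8, -216.8, 0.038, 0, 0, -1], [131.3, 345.8, -216.8, 0.038, 0, 0, -1], [131.3, 345.8, -216.8, 0.038, 0, 0, -1], [131.3, 345.8, -216.8, 0.038, 0, 0, -1], [131.3, 345.8, -216.8, 0.038, 0, 0, -1], [131.3, 345.8, -216.8, 0.038, 0, 0, -1], [131.3, 345.8, -216.8, 0.038, 0, 0, -1], [131.3, 345.8, -216.8, 0.038, 0, 0, -1], [131.3, 345.8, -216.8, 0.038, 0, 0, -1]]])

```text
t: 2.7
tcp_pos: [476.3, -284.1, 100.4]
ee_rot: [0.574, 0.413, 0.574, -0.414]
contact_force: [-1.2, -0.4, -0.1]
gripper_width: 1.003
```

```bash
python3 go.py 477 -282.3 14 -1.246; python3 -c "
from h import *
for n in('top','scene'): cv2.imwrite('pics/a_%s.png'%n,snapshot(n)[:,:,::-1])
a=cv2.imread('pics/a_scene.png')[130:330,140:400];cv2.imwrite('pics/a1.png',cv2.resize(a,None,fx=2.8,fy=2.8))"
```

```text
t 2.7 w 85.2 F [-1.2 -0.4 -0.1] pos [ 476.3 -284.1  100.4] jaw -1.248 q7 -0.83
row [86.4  1.2 -1.6] [-0.002  0.001  0.   ]
```

View pics/a1.png

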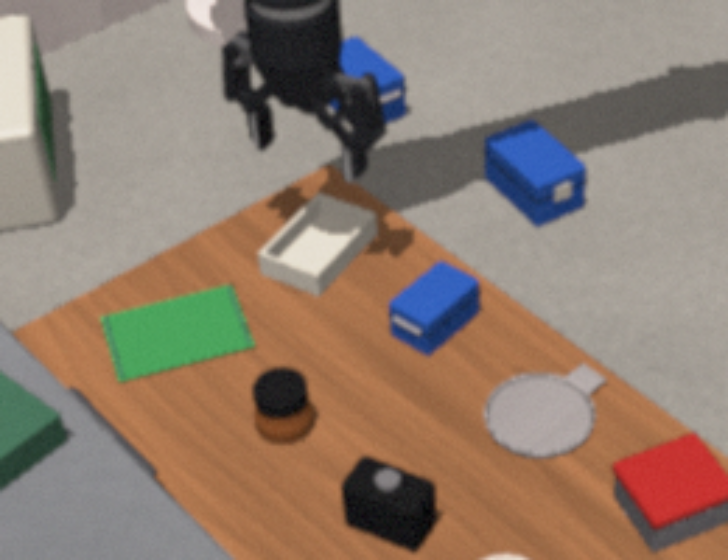

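Scene crop: the open gripper straddles the tray at about (320,240) with clear space on both sides. I'll descend and grip.

move_arm(motion=[[[40, 0.5, -0.5, 0, 0, 0, -1], [86, 0.5, -0.5, 0, 0, 0, -1], [86, 0.5, -0.5, 0, 0, 0, -1], [86, 0.5, -0.5, 0, 0, 0, -1], [86, 0.5, -0.5, 0, 0, 0, 0.6], [86, 0.5, -0.5, 0, 0, 0, 0.6], [86, 0.5, -0.5, 0, 0, 0, 0.6], [86, 0.5, -0.5, 0, 0, 0, 0.6], [86, 0.5, -0.5, 0, 0, 0, 0.6], [86, 0.5, -0.5, 0, 0, 0, 0.6], [86, 0.5, -0.5, 0, 0, 0, 0.6]]])

```text
t: 3.9
tcp_pos: [479.4, -283.1, 17.2]
ee_rot: [0.576, 0.413, 0.572, -0.413]
contact_force: [0.2, 1.0, 7.4]
gripper_width: 0.705
```

```bash
python3 go.py 477 -282.3 74 -1.246
```

```text
t 3.9 w 59.9 F [0.2 1.  7.4] pos [ 479.4 -283.1   17.2] jaw -1.246 q7 -0.86
row [-56.8  -1.9  -1.2] [-0.     0.004 -0.003]
```

move_arm(motion=[[[-5, 0, 0, 0, 0, 0, 0.6], [-20, 0, 0, 0, 0, 0, 0.6], [-60, 0, 0, 0, 0, 0, 0.6], [-90, 0, 0, 0, 0, 0, 0.6], [-90, 0, 0, 0, 0, 0, 0.6], [-90, 0, 0, 0, 0, 0, 0.6], [-90, 0, 0, 0, 0, 0, 0.6]]])

```text
t: 4.6
tcp_pos: [476.5, -281.3, 103.4]
ee_rot: [0.574, 0.412, 0.575, -0.413]
contact_force: [-0.1, 0.3, -1.2]
gripper_width: 0.71
```

```bash
cat > look.py <<'E'
import sys
from h import *
n,x0,x1,y0,y1,k,out=sys.argv[1:8];x0,x1,y0,y1=map(int,(x0,x1,y0,y1))
cv2.imwrite(f"pics/{out}.png",cv2.resize(snapshot(n)[y0:y1,x0:x1,::-1],None,fx=float(k),fy=float(k),interpolation=cv2.INTER_CUBIC))
E
python3 go.py 629.7 -282.3 90 -1.943;python3 look.py scene 180 380 130 280 4 b1
```

```text
t 4.6 w 60.4 F [-0.1  0.3 -1.2] pos [ 476.5 -281.3  103.4] jaw -1.246 q7 -0.83
row [ 13.2 144.9  49.8] [ 0.697 -0.001  0.002]
```

View pics/b1.png

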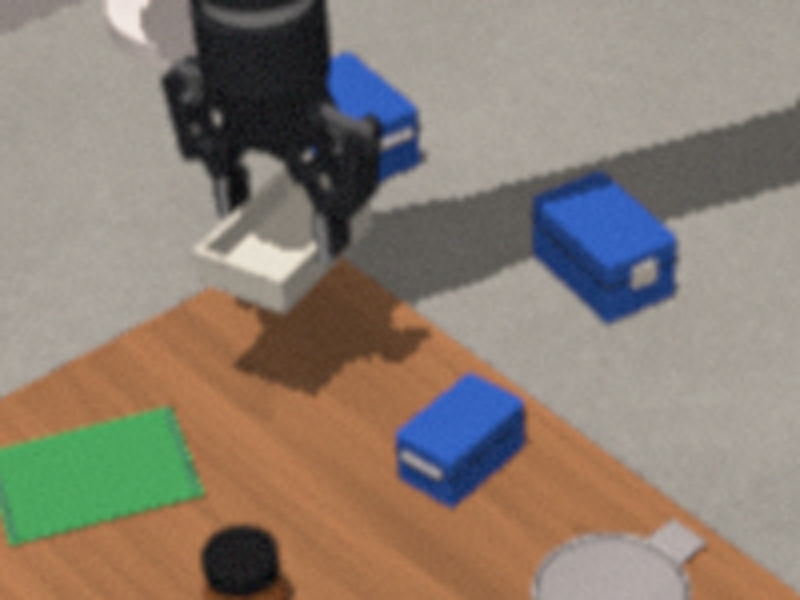

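move_arm(motion=[[[10, 145, 50, 0.697, 0, 0, 0.6], [10, 145, 50, 0.697, 0, 0, 0.6], [10, 145, 50, 0.697, 0, 0, 0.6], [10, 145, 50, 0.697, 0, 0, 0.6], [10, 145, 50, 0.697, 0, 0, 0.6], [10, 145, 50, 0.697, 0, 0, 0.6], [10, 145, 50, 0.697, 0, 0, 0.6], [10, 145, 50, 0.697, 0, 0, 0.6], [10, 145, 50, 0.697, 0, 0, 0.6], [10, 145, 50, 0.697, 0, 0, 0.6]]])

```text
t: 5.65
tcp_pos: [630.5, -283.1, 94.3]
ee_rot: [0.399, 0.584, 0.399, -0.584]
contact_force: [-0.9, 0.1, -0.5]
gripper_width: 0.708
```

```bash
cat > tf.py <<'E'
# fit tray (top cam / scene cam) from mask: args z0 topseed scenseed yaw
import sys
from h import *
k,z,ax,ay,bx,by,yaw=sys.argv[1],*map(float,sys.argv[2:8])
pts,fn=O[k];I={n:snapshot(n) for n in("top","scene")};M={"top":mask(I["top"],(ax,ay),fn),"scene":mask(I["scene"],(bx,by),fn)};p=ray("top",(ax,ay),z+pts[:,2].max()/2)
for ns in(["top"],["scene"],["top","scene"]):
    if all(M[n] is not None for n in ns): v,c=fit({n:M[n] for n in ns},pts,(p[0],p[1],yaw),z);print(k,ns,v.round(2),round(c,3))
E
python3 go.py 629.7 -282.3 22 -1.943;python3 look.py scene 130 330 160 310 4 b2
```

```text
t 5.65 w 60.2 F [-0.9  0.1 -0.5] pos [ 630.5 -283.1   94.3] jaw -1.943 q7 -1.64
row [72.3 -1.  -0.4] [ 0.  0. -0.]
```

View pics/b2.png

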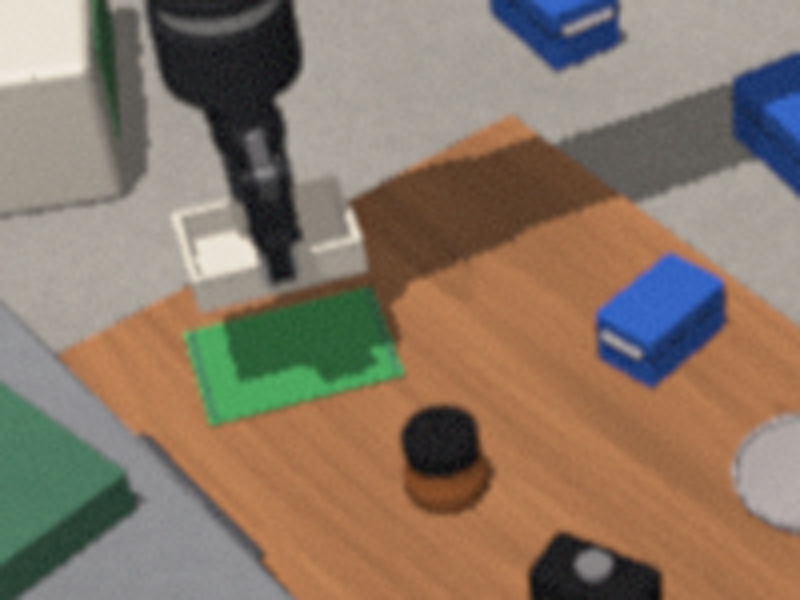

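The tray is held level and in line with the mat, with the finger at its middle. I'll lower it.

move_arm(motion=[[[40, -1, -0.4, 0, 0, 0, 0.6], [66, -1, -0.4, 0, 0, 0, 0.6], [70, -1, -0.4, 0, 0, 0, 0.6], [72, -1, -0.4, 0, 0, 0, 0.6], [73, -1, -0.4, 0, 0, 0, 0.6], [74, -1, -0.4, 0, 0, 0, 0.6], [74, -1, -0.4, 0, 0, 0, 0.6]]])

```text
t: 6.4
tcp_pos: [630.7, -282.4, 21.3]
ee_rot: [0.399, 0.584, 0.398, -0.584]
contact_force: [0.1, -0.1, 0.5]
gripper_width: 0.709
```

```bash
python3 go.py 629.7 -282.3 22 -1.943
```

```text
t 6.4 w 60.3 F [ 0.1 -0.1  0.5] pos [ 630.7 -282.4   21.3] jaw -1.943 q7 -1.65
row [-0.7 -1.   0.3] [-0.     0.    -0.002]
```

move_arm(motion=[[[0.5, -1, 0, 0, 0, 0, 0.3], [0.5, -1, 0, 0, 0, 0, -0.9], [0.5, -1, 0, 0, 0, 0, -0.9], [0.5, -1, 0, 0, 0, 0, -0.9], [0.5, -1, 0, 0, 0, 0, -0.9], [-30, -1, 0, 0, 0, 0, -0.9], [-80, -1, 0, 0, 0, 0, -0.9], [-100, -1, 0, 0, 0, 0, -0.9], [-100, -1, 0, 0, 0, 0, -0.9]]])

```text
t: 7.3
tcp_pos: [631.7, -282.6, 125.1]
ee_rot: [0.401, 0.585, 0.396, -0.582]
contact_force: [0.1, 0.1, 0.3]
gripper_width: 0.953
```

```bash
python3 go.py 461 -141.3 110 -1.41
```

```text
t 7.3 w 81.0 F [0.1 0.1 0.3] pos [ 631.7 -282.6  125.1] jaw -1.943 q7 -1.63
row [  13.3 -210.5  -69.6] [-0.533  0.003 -0.008]
```

move_arm(motion=[[[13, -210.5, -69.6, -0.533, 0, 0, -0.6], [13, -210.5, -69.6, -0.533, 0, 0, -0.6], [13, -210.5, -69.6, -0.533, 0, 0, -0.6], [13, -210.5, -69.6, -0.533, 0, 0, -0.6], [13, -210.5, -69.6, -0.533, 0, 0, -0.6], [13, -210.5, -69.6, -0.533, 0, 0, -0.6], [13, -210.5, -69.6, -0.533, 0, 0, -0.6], [13, -210.5, -69.6, -0.533, 0, 0, -0.6], [13, -210.5, -69.6, -0.533, 0, 0, -0.6], [13, -210.5, -69.6, -0.533, 0, 0, -0.6]]])

```text
t: 8.3
tcp_pos: [458.7, -140.8, 106.8]
ee_rot: [0.538, 0.459, 0.539, -0.458]
contact_force: [-0.6, -1.1, -0.3]
gripper_width: 0.797
```

```bash
python3 go.py 461 -141.3 31 -1.41; python3 tf.py tray 16 412 152 203 246 -.37;python3 look.py scene 130 330 160 310 4 b3
```

```text
t 8.3 w 67.7 F [-0.6 -1.1 -0.3] pos [ 458.7 -140.8  106.8] jaw -1.411 q7 -1.2
row [75.8  2.2  0.9] [-0.001 -0.     0.   ]
tray ['top'] [ 6.3199e+02 -2.8468e+02 -3.6000e-01] 0.041
tray ['scene'] [ 6.2893e+02 -2.8275e+02 -3.5000e-01] 0.042
tray ['top', 'scene'] [ 6.3009e+02 -2.8354e+02 -3.7000e-01] 0.108
```

View pics/b3.png

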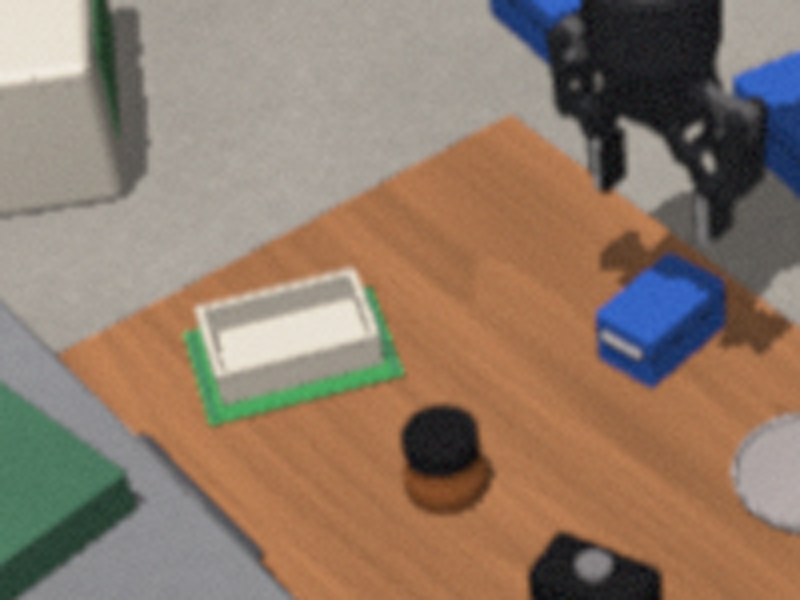

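The crop shows the tray level and in line on the mat, with green visible on all sides. The fit puts it about 1 mm off centre. The gripper is over the case, so I'll grip it by its top 18 mm, leaving the fingertips above the tray walls when it is set down.

move_arm(motion=[[[40, 2, 0.9, 0, 0, 0, -0.6], [72.5, 2, 0.9, 0, 0, 0, -0.6], [72.5, 2, 0.9, 0, 0, 0, -0.6], [72.5, 2, 0.9, 0, 0, 0, -0.6], [72.5, 2, 0.9, 0, 0, 0, 0.8], [72.5, 2, 0.9, 0, 0, 0, 0.8], [72.5, 2, 0.9, 0, 0, 0, 0.8], [72.5, 2, 0.9, 0, 0, 0, 0.8], [72.5, 2, 0.9, 0, 0, 0, 0.8], [72.5, 2, 0.9, 0, 0, 0, 0.8]]])

```text
t: 9.45
tcp_pos: [462.2, -141.4, 36.7]
ee_rot: [0.54, 0.459, 0.537, -0.458]
contact_force: [-0.5, 0.8, 5.9]
gripper_width: 0.496
```

```bash
python3 go.py 461 -141.3 31 -1.41
```

```text
t 9.45 w 42.1 F [-0.5  0.8  5.9] pos [ 462.2 -141.4   36.7] jaw -1.41 q7 -1.24
row [ 5.7 -1.2 -0.3] [-0.     0.002 -0.004]
```

move_arm(motion=[[[-10, 0, 0, 0, 0, 0, 0.8], [-50, 0, 0, 0, 0, 0, 0.8], [-90, 0, 0, 0, 0, 0, 0.8], [-90, 0, 0, 0, 0, 0, 0.8], [-90, 0, 0, 0, 0, 0, 0.8], [-90, 0, 0, 0, 0, 0, 0.8]]])

```text
t: 10.05
tcp_pos: [459.4, -140.7, 123.8]
ee_rot: [0.538, 0.458, 0.539, -0.459]
contact_force: [-0.8, 1.0, -0.7]
gripper_width: 0.493
```

```bash
python3 go.py 630.1 -283 125 -1.94
```

```text
t 10.05 w 41.9 F [-0.8  1.  -0.7] pos [ 459.4 -140.7  123.8] jaw -1.41 q7 -1.19
row [ -1.6 145.7 167.8] [ 0.53  -0.     0.002]
```

move_arm(motion=[[[-2, 146, 168, 0.53, 0, 0, 0.8], [-2, 146, 168, 0.53, 0, 0, 0.8], [-2, 146, 168, 0.53, 0, 0, 0.8], [-2, 146, 168, 0.53, 0, 0, 0.8], [-2, 146, 168, 0.53, 0, 0, 0.8], [-2, 146, 168, 0.53, 0, 0, 0.8], [-2, 146, 168, 0.53, 0, 0, 0.8], [-2, 146, 168, 0.53, 0, 0, 0.8], [-2, 146, 168, 0.53, 0, 0, 0.8], [-2, 146, 168, 0.53, 0, 0, 0.8], [-2, 146, 168, 0.53, 0, 0, 0.8]]])

```text
t: 11.15
tcp_pos: [631.1, -283.0, 127.0]
ee_rot: [0.4, 0.583, 0.4, -0.583]
contact_force: [0.2, -0.3, -0.9]
gripper_width: 0.498
```

```bash
python3 go.py 630.1 -283 46 -1.94;python3 look.py scene 130 330 130 280 4 b4
```

```text
t 11.15 w 42.3 F [ 0.2 -0.3 -0.9] pos [ 631.1 -283.   127. ] jaw -1.94 q7 -1.64
row [81.  -1.   0.3] [ 0.  0. -0.]
```

View pics/b4.png

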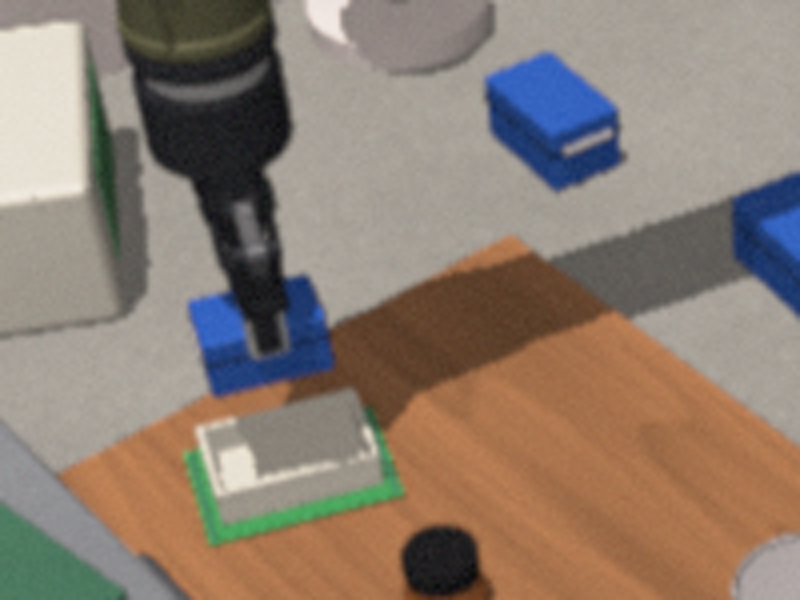

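The case is held level and in line above the tray, gripped near its top. I'll lower it in.

move_arm(motion=[[[40, -0.8, 0.3, 0, 0, 0, 0.8], [50, -0.8, 0.3, 0, 0, 0, 0.8], [50, -0.8, 0.3, 0, 0, 0, 0.8], [60, -0.8, 0.3, 0, 0, 0, 0.8], [70, -0.8, 0.3, 0, 0, 0, 0.8], [76, -0.8, 0.3, 0, 0, 0, 0.8], [79, -0.8, 0.3, 0, 0, 0, 0.8], [81, -0.8, 0.3, 0, 0, 0, 0.8], [82.5, -0.8, 0.3, 0, 0, 0, 0.8], [82.5, -0.8, 0.3, 0, 0, 0, 0.8]]])

```text
t: 12.2
tcp_pos: [630.8, -283.4, 44.9]
ee_rot: [0.4, 0.583, 0.399, -0.583]
contact_force: [-1.5, 1.2, 2.8]
gripper_width: 0.498
```

```bash
python3 go.py 630.1 -283 46 -1.94
```

```text
t 12.2 w 42.3 F [-1.5  1.2  2.8] pos [ 630.8 -283.4   44.9] jaw -1.94 q7 -1.66
row [-1.1 -0.8 -0.1] [ 0.     0.    -0.001]
```

move_arm(motion=[[[0, 0, 0, 0, 0, 0, 0], [0, 0, 0, 0, 0, 0, -0.4], [0, 0, 0, 0, 0, 0, -0.6], [0, 0, 0, 0, 0, 0, -0.6], [0, 0, 0, 0, 0, 0, -0.6], [-30, 0, 0, 0, 0, 0, -0.6], [-70, 0, 0, 0, 0, 0, -0.6], [-100, 0, 0, 0, 0, 0, -0.6], [-100, 0, 0, 0, 0, 0, -0.6]]])

```text
t: 13.1
tcp_pos: [633.7, -284.4, 150.2]
ee_rot: [0.403, 0.585, 0.397, -0.581]
contact_force: [2.0, -0.4, -0.0]
gripper_width: 0.804
```

```bash
python3 go.py 470.3 279.2 110 -1.0
```

```text
t 13.1 w 68.4 F [ 2.  -0.4 -0. ] pos [ 633.7 -284.4  150.2] jaw -1.94 q7 -1.64
row [  36.4 -356.2 -466.6] [-0.94   0.005 -0.009]
```

move_arm(motion=[[[36, -356, -467, -0.94, 0, 0, -0.6], [36, -356, -467, -0.94, 0, 0, -0.6], [36, -356, -467, -0.94, 0, 0, -0.6], [36, -356, -467, -0.94, 0, 0, -0.6], [36, -356, -467, -0.94, 0, 0, -0.6], [36, -356, -467, -0.94, 0, 0, -0.6], [36, -356, -467, -0.94, 0, 0, -0.6], [36, -356, -467, -0.94, 0, 0, -0.6], [36, -356, -467, -0.94, 0, 0, -0.6], [36, -356, -467, -0.94, 0, 0, -0.6], [36, -356, -467, -0.94, 0, 0, -0.6], [36, -356, -467, -0.94, 0, 0, -0.6]]])

```text
t: 14.3
tcp_pos: [465.1, 283.7, 107.5]
ee_rot: [0.621, 0.338, 0.621, -0.338]
contact_force: [0.7, -0.2, 0.3]
gripper_width: 0.802
```

```bash
python3 go.py 470.3 279.2 60 -1.0; python3 tf.py case 20 412 152 203 240 -.37; python3 tf.py tray 16 412 152 203 246 -.37; python3 look.py scene 155 265 200 282 7 b5
```

```text
t 14.3 w 68.2 F [ 0.7 -0.2  0.3] pos [465.1 283.7 107.5] jaw -0.997 q7 -1.75
row [47.5  2.   6.6] [ 0.003 -0.001  0.   ]
case ['top'] [ 6.3157e+02 -2.8548e+02 -3.9000e-01] 0.089
case ['scene'] [ 6.2289e+02 -2.9908e+02 -4.0000e-01] 0.309
case ['top', 'scene'] [ 6.2994e+02 -2.8490e+02 -3.9000e-01] 0.422
tray ['top'] [ 6.3156e+02 -2.8443e+02 -3.6000e-01] 0.041
tray ['scene'] [ 6.2865e+02 -2.8289e+02 -3.5000e-01] 0.056
tray ['top', 'scene'] [ 6.3007e+02 -2.8377e+02 -3.6000e-01] 0.124
```

View pics/b5.png

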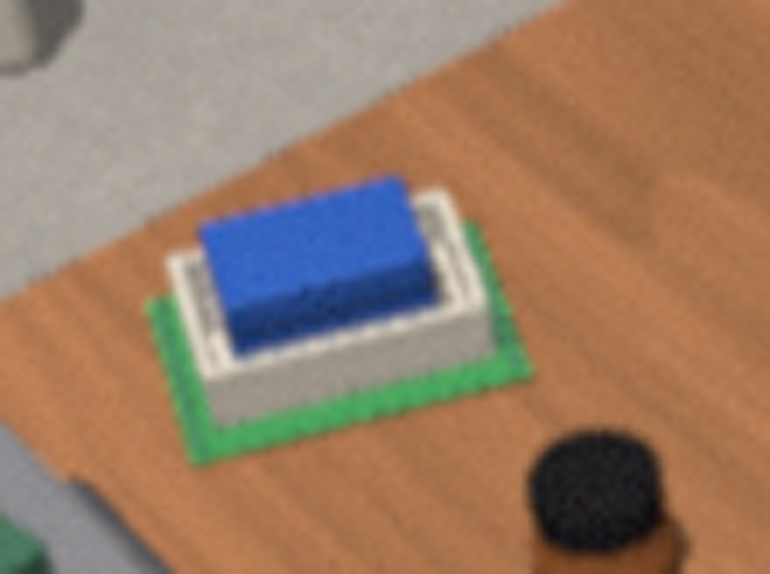

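The crop shows the case seated flat in the tray, lid up and centred. Next is the caddy.

move_arm(motion=[[[20, 1, 6, 0, 0, 0, -0.5], [20, 1, 6, 0, 0, 0, -0.5], [60, 1, 6, 0, 0, 0, -0.5], [91, 1, 6, 0, 0, 0, -0.5], [91, 1, 6, 0, 0, 0, -0.5], [91, 1, 6, 0, 0, 0, -0.5], [91, 1, 6, 0, 0, 0, 0.8], [91, 1, 6, 0, 0, 0, 0.8], [91, 1, 6, 0, 0, 0, 0.8], [91, 1, 6, 0, 0, 0, 0.8], [91, 1, 6, 0, 0, 0, 0.8], [91, 1, 6, 0, 0, 0, 0.8]]])

```text
t: 15.75
tcp_pos: [472.7, 276.9, 19.7]
ee_rot: [0.622, 0.34, 0.619, -0.338]
contact_force: [-0.9, -1.3, 5.0]
gripper_width: 0.502
```

```bash
python3 go.py 470.3 279.2 150 -1.0
```

```text
t 15.75 w 42.6 F [-0.9 -1.3  5. ] pos [472.7 276.9  19.7] jaw -1.0 q7 -1.81
row [-130.3   -0.3   -3. ] [-0.     0.001 -0.004]
```

move_arm(motion=[[[-10, 0, 0, 0, 0, 0, 0.8], [-50, 0, 0, 0, 0, 0, 0.8], [-100, 0, 0, 0, 0, 0, 0.8], [-130, 0, 0, 0, 0, 0, 0.8], [-130, 0, 0, 0, 0, 0, 0.8], [-130, 0, 0, 0, 0, 0, 0.8]]])

```text
t: 16.35
tcp_pos: [471.7, 276.4, 148.6]
ee_rot: [0.621, 0.34, 0.62, -0.338]
contact_force: [0.3, -0.6, -0.7]
gripper_width: 0.506
```

```bash
python3 go.py 630.5 -284 145 -1.4;python3 look.py scene 370 490 250 340 6 b6
```

```text
t 16.35 w 43.0 F [ 0.3 -0.6 -0.7] pos [471.7 276.4 148.6] jaw -1.0 q7 -1.71
row [   3.9 -169.1  557.4] [ 0.4    0.001 -0.003]
```

View pics/b6.png

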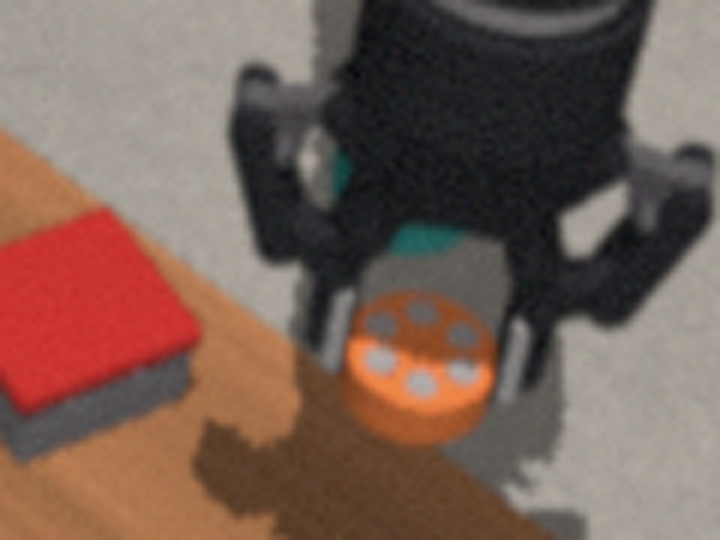

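The caddy is held flat and centred between the pads. I'll carry it to the case.

move_arm(motion=[[[4, -169, 557, 0.4, 0, 0, 0.8], [4, -169, 557, 0.4, 0, 0, 0.8], [4, -169, 557, 0.4, 0, 0, 0.8], [4, -169, 557, 0.4, 0, 0, 0.8], [4, -169, 557, 0.4, 0, 0, 0.8], [4, -169, 557, 0.4, 0, 0, 0.8], [4, -169, 557, 0.4, 0, 0, 0.8], [4, -169, 557, 0.4, 0, 0, 0.8], [4, -169, 557, 0.4, 0, 0, 0.8], [4, -169, 557, 0.4, 0, 0, 0.8], [4, -169, 557, 0.4, 0, 0, 0.8], [4, -169, 557, 0.4, 0, 0, 0.8]]])

```text
t: 17.6
tcp_pos: [628.3, -288.6, 140.3]
ee_rot: [0.539, 0.456, 0.541, -0.458]
contact_force: [0.3, -0.2, -0.0]
gripper_width: 0.506
```

move_arm(motion=[[[0, 0, 0, 0, 0, 0, 0.8], [0, 0, 0, 0, 0, 0, 0.8], [0, 0, 0, 0, 0, 0, 0.8]]])

```text
t: 17.9
tcp_pos: [629.5, -281.6, 141.7]
ee_rot: [0.54, 0.455, 0.542, -0.455]
contact_force: [-0.4, -0.0, -0.9]
gripper_width: 0.508
```

```bash
python3 go.py 630.5 -284 69 -1.4
```

```text
t 17.9 w 43.2 F [-0.4 -0.  -0.9] pos [ 629.5 -281.6  141.7] jaw -1.398 q7 -1.12
row [72.7  0.7  2.7] [ 0.002 -0.002  0.002]
```

move_arm(motion=[[[25, 0, 0, 0, 0, 0, 0.8], [50, 0, 0, 0, 0, 0, 0.8], [60, 0, 0, 0, 0, 0, 0.8], [60, 0, 0, 0, 0, 0, 0.8], [60, 0, 0, 0, 0, 0, 0.8], [60, 0, 0, 0, 0, 0, 0.8]]])

```text
t: 18.5
tcp_pos: [630.9, -283.9, 84.8]
ee_rot: [0.542, 0.456, 0.54, -0.455]
contact_force: [0.1, 0.2, 0.4]
gripper_width: 0.506
```

```bash
python3 go.py 630.5 -284 68 -1.4;python3 look.py scene 155 265 180 262 7 b7
```

```text
t 18.5 w 43.0 F [0.1 0.2 0.4] pos [ 630.9 -283.9   84.8] jaw -1.4 q7 -1.14
row [16.8 -0.4  0. ] [ 0.     0.001 -0.002]
```

View pics/b7.png

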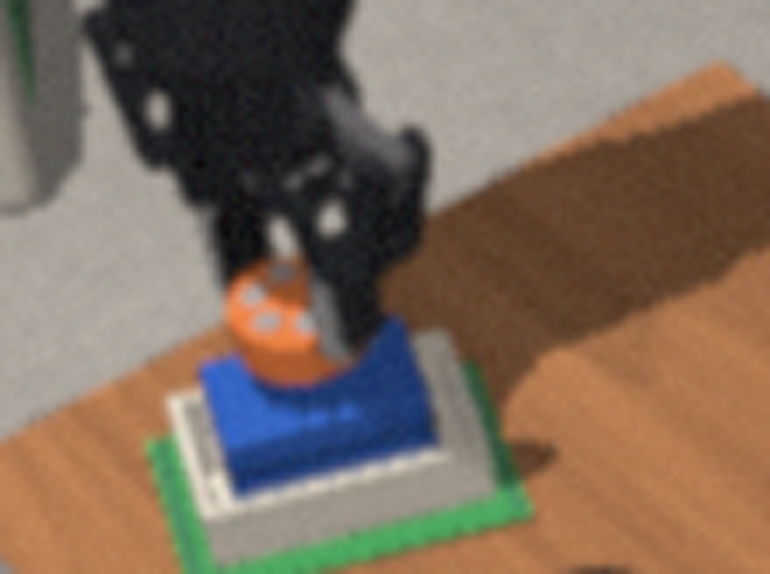

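move_arm(motion=[[[12, 0, 0, 0, 0, 0, 0.8], [15, 0, 0, 0, 0, 0, 0.8], [16, 0, 0, 0, 0, 0, 0.8], [17, 0, 0, 0, 0, 0, 0.8], [17, 0, 0, 0, 0, 0, 0.8]]])

```text
t: 19.05
tcp_pos: [629.5, -283.8, 67.7]
ee_rot: [0.541, 0.455, 0.541, -0.456]
contact_force: [-5.2, 2.4, 9.6]
gripper_width: 0.506
```

move_arm(motion=[[[-1.2, 0, 0, 0, 0, 0, 0.8], [-1.2, 0, 0, 0, 0, 0, 0.8], [-1.2, 0, 0, 0, 0, 0, 0.3], [-1.2, 0, 0, 0, 0, 0, -0.2], [-1.2, 0, 0, 0, 0, 0, -0.5], [-1.2, 0, 0, 0, 0, 0, -0.5], [-1.2, 0, 0, 0, 0, 0, -0.5], [-30, 0, 0, 0, 0, 0, -0.5], [-60, 0, 0, 0, 0, 0, -0.5], [-100, 0, 0, 0, 0, 0, -0.5], [-100, 0, 0, 0, 0, 0, -0.5]]])

```text
t: 20.15
tcp_pos: [633.4, -284.9, 173.0]
ee_rot: [0.545, 0.457, 0.537, -0.454]
contact_force: [0.3, 0.3, 0.6]
gripper_width: 0.748
```

```bash
python3 go.py 636.8 137.8 160 -1.5
```

```text
t 20.15 w 63.6 F [0.3 0.3 0.6] pos [ 633.4 -284.9  173. ] jaw -1.4 q7 -1.12
row [  11.2   75.1 -416.1] [ 0.1    0.006 -0.01 ]
```

move_arm(motion=[[[11, 75, -416, 0.1, 0, 0, -1], [11, 75, -416, 0.1, 0, 0, -1], [11, 75, -416, 0.1, 0, 0, -1], [11, 75, -416, 0.1, 0, 0, -1], [11, 75, -416, 0.1, 0, 0, -1], [11, 75, -416, 0.1, 0, 0, -1], [11, 75, -416, 0.1, 0, 0, -1], [11, 75, -416, 0.1, 0, 0, -1], [11, 75, -416, 0.1, 0, 0, -1], [11, 75, -416, 0.1, 0, 0, -1], [11, 75, -416, 0.1, 0, 0, -1], [11, 75, -416, 0.1, 0, 0, -1]]])

```text
t: 21.35
tcp_pos: [633.4, 136.5, 154.6]
ee_rot: [0.517, 0.482, 0.516, -0.483]
contact_force: [0.1, -0.4, 0.2]
gripper_width: 1.0
```

move_arm(motion=[[[0, 0, 0, 0, 0, 0, -1], [0, 0, 0, 0, 0, 0, -1], [0, 0, 0, 0, 0, 0, -1], [0, 0, 0, 0, 0, 0, -1]]])

```text
t: 21.75
tcp_pos: [633.1, 138.4, 155.0]
ee_rot: [0.517, 0.482, 0.517, -0.482]
contact_force: [-0.3, -0.8, 0.6]
gripper_width: 0.997
```

```bash
python3 go.py 636.8 137.8 120 -1.5; python3 - <<'E'
from h import *
a=snapshot("scene")[180:270,155:265,::-1];b=snapshot("scene")[230:380,240:440,::-1]
cv2.imwrite("pics/c1.png",np.hstack([cv2.resize(a,(440,360),interpolation=2),cv2.resize(b,(360,270),interpolation=2)[:,:].copy() if 0 else cv2.copyMakeBorder(cv2.resize(b,(360,270),interpolation=2),0,90,0,0,0)]))
E
```

```text
t 21.75 w 84.7 F [-0.3 -0.8  0.6] pos [633.1 138.4 155. ] jaw -1.501 q7 -1.9
row [35.   3.7  0.9] [-0.001  0.    -0.   ]
```

View pics/c1.png

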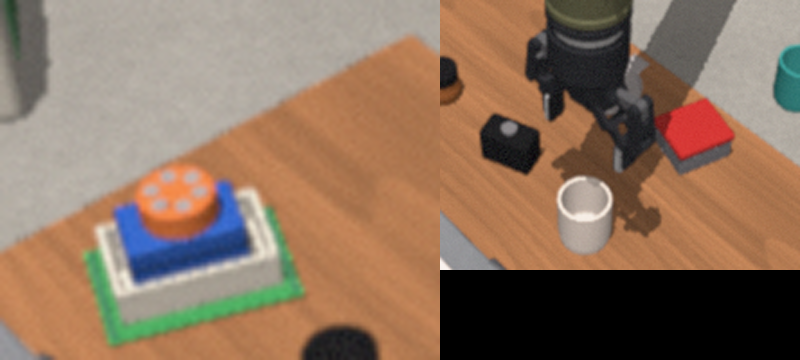

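The first stack is done, with the caddy flat and central on the lid. The gripper is above the white cup, so I'll align, descend and grip.

move_arm(motion=[[[30, 3.7, 0.6, 0, 0, 0, -1], [30, 3.7, 0.6, 0, 0, 0, -1], [30, 3.7, 0.6, 0, 0, 0, -1], [70, 3.7, 0.6, 0, 0, 0, -1], [107, 3.7, 0.6, 0, 0, 0, -1], [107, 3.7, 0.6, 0, 0, 0, -1], [107, 3.7, 0.6, 0, 0, 0, -1]]])

```text
t: 22.55
tcp_pos: [637.1, 138.8, 49.2]
ee_rot: [0.517, 0.482, 0.517, -0.482]
contact_force: [-0.6, 0.8, 0.6]
gripper_width: 0.997
```

move_arm(motion=[[[0, 0, 0, 0, 0, 0, -0.3], [0, 0, 0, 0, 0, 0, 0], [0, 0, 0, 0, 0, 0, 0.6], [0, 0, 0, 0, 0, 0, 0.6], [0, 0, 0, 0, 0, 0, 0.6], [0, 0, 0, 0, 0, 0, 0.6], [0, 0, 0, 0, 0, 0, 0.6], [0, 0, 0, 0, 0, 0, 0.6]]])

```text
t: 23.35
tcp_pos: [639.0, 139.0, 51.4]
ee_rot: [0.518, 0.484, 0.516, -0.481]
contact_force: [0.3, -0.5, 6.4]
gripper_width: 0.665
```

```bash
python3 go.py 636.8 137.8 160 -1.5
```

```text
t 23.35 w 56.5 F [ 0.3 -0.5  6.4] pos [639.  139.   51.4] jaw -1.5 q7 -1.93
row [-108.6   -1.7    1. ] [-0.    -0.    -0.005]
```

move_arm(motion=[[[-10, 0, 0, 0, 0, 0, 0.6], [-40, 0, 0, 0, 0, 0, 0.6], [-80, 0, 0, 0, 0, 0, 0.6], [-110, 0, 0, 0, 0, 0, 0.6], [-110, 0, 0, 0, 0, 0, 0.6], [-110, 0, 0, 0, 0, 0, 0.6]]])

```text
t: 23.95
tcp_pos: [637.1, 138.6, 159.4]
ee_rot: [0.518, 0.482, 0.517, -0.481]
contact_force: [-0.7, 0.1, -2.1]
gripper_width: 0.665
```

```bash
python3 go.py 470 -2.4 150 -1.5
```

```text
t 23.95 w 56.5 F [-0.7  0.1 -2.1] pos [637.1 138.6 159.4] jaw -1.5 q7 -1.9
row [   9.1 -176.7  128.8] [ 0.     0.    -0.002]
```

move_arm(motion=[[[2, -25, 18, 0, 0, 0, 0.6], [4, -55, 40, 0, 0, 0, 0.6], [5, -85, 62, 0, 0, 0, 0.6], [6, -115, 84, 0, 0, 0, 0.6], [8, -145, 106, 0, 0, 0, 0.6], [9, -167, 122, 0, 0, 0, 0.6], [9, -177, 129, 0, 0, 0, 0.6], [9, -177, 129, 0, 0, 0, 0.6], [9, -177, 129, 0, 0, 0, 0.6], [40, -177, 129, 0, 0, 0, 0.6], [70, -177, 129, 0, 0, 0, 0.6], [70, -177, 129, 0, 0, 0, 0.6]]])

```text
t: 25.15
tcp_pos: [466.9, -1.1, 84.4]
ee_rot: [0.516, 0.48, 0.52, -0.483]
contact_force: [-2.1, -0.1, -1.0]
gripper_width: 0.665
```

move_arm(motion=[[[0, 0, 0, 0, 0, 0, 0.6], [0, 0, 0, 0, 0, 0, 0.6], [0, 0, 0, 0, 0, 0, 0.6]]])

```text
t: 25.45
tcp_pos: [470.8, -2.4, 89.5]
ee_rot: [0.518, 0.483, 0.517, -0.481]
contact_force: [0.5, 0.5, -1.0]
gripper_width: 0.667
```

```bash
python3 go.py 470 -2.4 54.4 -1.5;python3 look.py scene 260 400 185 290 5.5 c2
```

```text
t 25.45 w 56.7 F [ 0.5  0.5 -1. ] pos [470.8  -2.4  89.5] jaw -1.5 q7 -1.59
row [35.1 -0.9 -0.1] [ 0.     0.    -0.003]
```

View pics/c2.png

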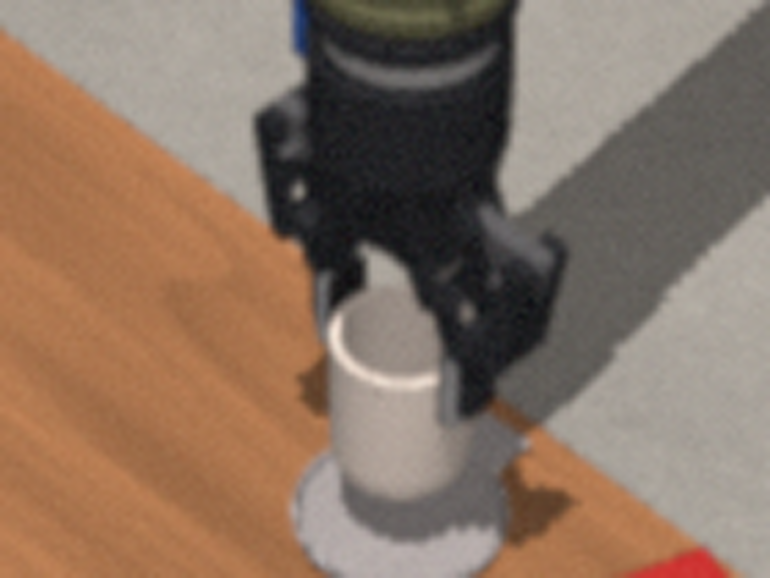

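The cup is upright above the rest. I'll lower it.

move_arm(motion=[[[15, -0.8, 0, 0, 0, 0, 0.6], [28, -0.8, 0, 0, 0, 0, 0.6], [32, -0.8, 0, 0, 0, 0, 0.6], [34, -0.8, 0, 0, 0, 0, 0.6], [35, -0.8, 0, 0, 0, 0, 0.6], [35.5, -0.8, 0, 0, 0, 0, 0.6], [35.5, -0.8, 0, 0, 0, 0, 0.6]]])

```text
t: 26.2
tcp_pos: [468.1, -2.8, 54.5]
ee_rot: [0.517, 0.481, 0.518, -0.483]
contact_force: [-8.0, 0.4, 15.9]
gripper_width: 0.663
```

move_arm(motion=[[[-1, 0, 0, 0, 0, 0, 0.6], [-1, 0, 0, 0, 0, 0, 0.6], [-1, 0, 0, 0, 0, 0, 0.6]]])

```text
t: 26.5
tcp_pos: [469.2, -2.8, 54.3]
ee_rot: [0.518, 0.482, 0.517, -0.482]
contact_force: [-1.6, 0.1, 6.5]
gripper_width: 0.668
```

```bash
python3 go.py 470 -2.4 54.4 -1.5; python3 tf.py cup 15 296 215 333 258 0
```

```text
t 26.5 w 56.8 F [-1.6  0.1  6.5] pos [469.2  -2.8  54.3] jaw -1.5 q7 -1.61
row [-0.1  0.8 -0.3] [-0.     0.    -0.001]
cup ['top'] [378.51 -80.88   3.95] 7.529
cup ['scene'] [4.7587e+02 4.0600e+00 2.1000e-01] 0.377
cup ['top', 'scene'] [473.87 -41.49   1.47] 6.777
```

Contact is light and the cup is level. I'll release it, rise, and then measure the whole scene.

move_arm(motion=[[[-0.6, 0, 0, 0, 0, 0, 0.4], [-0.6, 0, 0, 0, 0, 0, 0], [-0.6, 0, 0, 0, 0, 0, -0.6], [-0.6, 0, 0, 0, 0, 0, -1], [-0.6, 0, 0, 0, 0, 0, -1], [-0.6, 0, 0, 0, 0, 0, -1], [-0.6, 0, 0, 0, 0, 0, -1], [-25, 0, 0, 0, 0, 0, -1], [-60, 0, 0, 0, 0, 0, -1], [-100, 0, 0, 0, 0, 0, -1], [-140, 0, 0, 0, 0, 0, -1], [-140, 0, 0, 0, 0, 0, -1]]])

```text
t: 27.8
tcp_pos: [472.2, -2.6, 199.3]
ee_rot: [0.52, 0.484, 0.514, -0.48]
contact_force: [0.5, 0.2, 0.2]
gripper_width: 1.004
```

```bash
python3 go.py 460 330 230 -1.2
```

```text
t 27.8 w 85.4 F [0.5 0.2 0.2] pos [472.2  -2.6 199.3] jaw -1.5 q7 -1.54
row [ -31.3   11.7 -332.6] [-0.3    0.004 -0.01 ]
```

move_arm(motion=[[[-31, 12, -330, -0.3, 0, 0, -1], [-31, 12, -330, -0.3, 0, 0, -1], [-31, 12, -330, -0.3, 0, 0, -1], [-31, 12, -330, -0.3, 0, 0, -1], [-31, 12, -330, -0.3, 0, 0, -1], [-31, 12, -330, -0.3, 0, 0, -1], [-31, 12, -330, -0.3, 0, 0, -1], [-31, 12, -330, -0.3, 0, 0, -1], [-31, 12, -330, -0.3, 0, 0, -1], [-31, 12, -330, -0.3, 0, 0, -1]]])

```text
t: 28.8
tcp_pos: [457.6, 325.5, 223.7]
ee_rot: [0.583, 0.399, 0.583, -0.4]
contact_force: [-0.4, 0.2, -0.2]
gripper_width: 1.004
```

```bash
cat > fin.py <<'E'
from h import *
I={n:snapshot(n) for n in("top","scene")}
bright=inr((0,0,150),(180,60,255))
for n in I: cv2.imwrite(f"pics/fin_{n}.png",I[n][:,:,::-1])
a=cv2.resize(I["top"][90:270,120:470,::-1],None,fx=2.2,fy=2.2,interpolation=2)
b=cv2.resize(I["scene"][180:400,150:480,::-1],None,fx=1.2,fy=1.2,interpolation=2);c=cv2.resize(I["scene"][205:305,285:385,::-1],None,fx=2,fy=2,interpolation=2)
r=np.zeros((200,a.shape[1],3),np.uint8);b=b[:200];r[:,:b.shape[1]]=b;r[:,420:620]=c
cv2.imwrite("pics/fin.png",np.vstack([a,r]))
# caddy with known z
pts,fn=O["caddy"];
for n,s in(("top",(412,148)),("scene",(203,230))):
    m=mask(I[n],s,fn,20)
    if m is not None: print("caddy",n,[q.round(2) for q in map(np.array,fit({n:m},pts,(630,-284,0),60))])
E
python3 fin.py
```

```text
caddy top [array([ 630.14, -285.84,    0.68]), np.float64(0.17)]
caddy scene [array([ 626.52, -289.17,    0.94]), np.float64(0.81)]
```

View pics/fin.png

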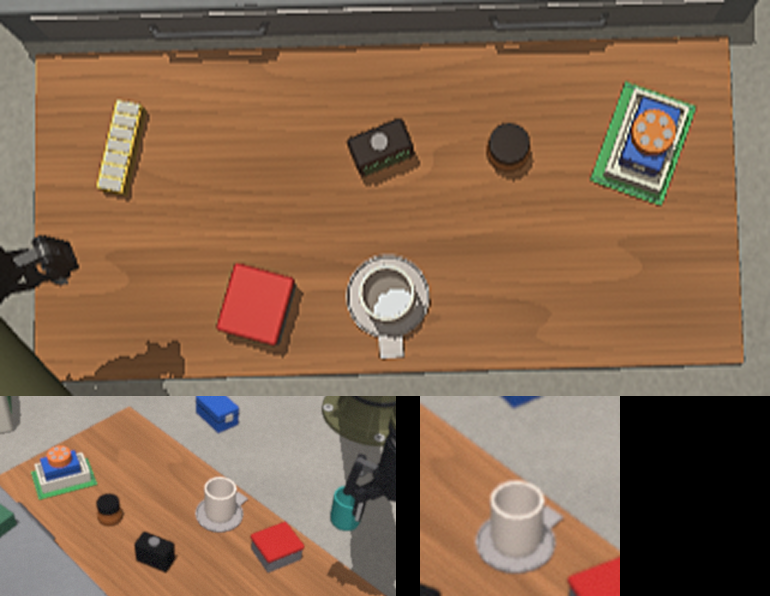

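```bash
python3 - <<'E'
from h import *
print("cup rim top:",ray("top",(295.5,223.2),81).round(1))
I={n:cv2.imread(f"pics/fin_{n}.png")[:,:,::-1].copy() for n in("top","scene")}
# cup in scene: warmer/brighter than steel; score rim circle by mean brightness gradient: search pose by edge strength
t=np.linspace(0,6.283,180)
for n in I:
    g=cv2.GaussianBlur(cv2.cvtColor(I[n],cv2.COLOR_RGB2GRAY).astype(np.float32),(0,0),.7)
    def S(x,y):
        def ring(r,z=81): q=proj(n,np.c_[x+r*np.cos(t),y+r*np.sin(t),0*t+z]).astype(np.float32);return cv2.remap(g,q[:,0].copy(),q[:,1].copy(),1).mean()
        return 2*ring(27)-ring(31.5)-ring(22.5)
    print(n,"cup",max((round(float(S(x,y)),1),x,y) for x in np.arange(458,480,.5) for y in np.arange(-12,8,.5)))
E
```

```text
cup rim top: [465.6  -4.4  81. ]
top cup (95.8, np.float64(468.0), np.float64(-3.5))
scene cup (66.2, np.float64(467.5), np.float64(-3.0))
```

The cup centre is within about 1 mm of the rest's centre in both cameras. I'll hand in the job.

```bash
python3 -c "
from rig import *
o=get_obs();print(o['t'],o['contact_force'].round(1),o['gripper_width'],abs(o['joint_vel']).max());print(job_done())"
```

```text
28.9 [0.7 0.  0. ] 0.999404287047208 0.004887233179447895
the job is handed in; nothing more can be done
None
```

I built both stacks in the order asked and handed the job in at about 29 s, with the gripper open, clear of everything and at rest.

**First stack:**
- **Tray:** it sits on the mat, about 1 mm off centre and in line with it. The two cameras put it about 2–3 mm apart, so that figure is only that good.
- **Case:** the smallest blue case, the one on the shelf, lies flat in the tray, lid up.
- **Caddy:** it lies flat in the middle of the case's lid.

**Second stack:** the white cup stands upright on the spoon rest, about 1 mm from its centre in both cameras. The turquoise look-alike, the two larger blue cases and the other shelf items were not touched.

**Checks that failed or disagreed:**
- The final model fits for the case and caddy were unreliable in the scene camera, because the colour outlines there were poor. For those two I relied on the top-view fit (caddy within about 2 mm) and on the pictures.
- The cup fit with the gripper still around it was unusable. I measured the cup again from its rim after letting go.
- The case's outline measured slightly under its stated size, about 67 × 42 mm against 70 × 44 mm. The gripper opening was consistent with the stated 44 mm, and the other two blue cases were clearly bigger, at about 88 × 56 mm.

The highest force I read was about 16 N, as the cup was set down.

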